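# Clear the salt mill and fit the tray divider

## Task

The salt mill has been left standing in the middle of the spice tray, just where the divider belongs. First stand it upright on the slate coaster; then lift the blue divider out of its wooden rest and slide it gently down between the guide pins in the tray until it sits fully down on the tray's floor. Do not drop or force either of them, and leave the spice jars and the jigger standing where they are.

Things in the scene. Friction and masses are not known exactly. Their poses are not given: they have to be found in the camera images.
- tray: Open light-wood spice tray, fixed. Outside 128 (x) x 300 (y) x 40 high, walls 8, floor 6 thick. Origin: centre of the underside, z up. Amid it, inside each long wall, a pair of upright steel pins, 8 in diameter, domed tops 46 above the underside, centres at x = +-52, y = +-9: each pair leaves a 10 mm gap. The divider's two side edges slide down in these gaps, its faces towards the tray's +-y.
- slot (a point): Point on the tray's floor midway between the four pins, 6 mm above the tray's underside: the divider's origin belongs here. Axes as the tray's. The salt mill stands on or near this point at the start.
- divider: Upright blue plastic panel, 108 wide (x) x 8 thick (y) x 100 high (z), 0.1 to 0.21 kg, with a dark wooden grip strip on each face at the middle of the upper edge (60 wide, from 71 to 99 above the lower edge, 14 thick over both). Origin: centre of its lower edge. Either face may look either way. It starts standing loosely in the groove of the rest.
- rest: Wooden block, 130 (x) x 60 (y) x 26 high, fixed to the worktop, with an open groove along its x, 11 wide, whose floor is 6 above the underside; the divider starts in it and must be lifted 20 straight up to be clear. Origin: centre of the underside.
- salt_mill: Small clear glass salt mill with a grey domed top, round, 90 high; body 44 in diameter up to 70, top 34 in diameter above 74; 0.07 to 0.14 kg. Origin: centre of its underside, z up. It starts upright on the tray's floor in the middle, across the line of the pins.
- coaster: Round black slate coaster, 96 in diameter, 7 thick, lying loose on the worktop; it and the rest swap sides. Origin: centre of its underside. A wall cabinet hangs 0.47 m above the worktop beyond them (its front runs from about x 0.65, y 0 to x 0.5, y 0.55): keep the wrist on the robot side of it.
- jar_left: Spice jar with a yellow cap, 42 in diameter, 96 high, standing in the +y half of the tray about 100 from the slot. Bystander. Origin: centre of its underside.
- jar_right: Spice jar with a yellow cap, 42 in diameter, 96 high, standing in the -y half of the tray about 100 from the slot. Bystander. Origin: centre of its underside.
- jigger: Brass-coloured double cone spirit measure, 49 in diameter, 82 high, standing on the worktop farther from the robot than the rest and the coaster. Bystander. Origin: centre of its underside.

How it is judged:
On the way, in this order (a step that is already met when the one before it is completed fails the run):
1. the salt mill stands released and upright on the slate coaster (horizontal distance between salt_mill and coaster below 0.025 m and z of salt_mill in the frame of coaster between 0.004 and 0.011 m and angle between salt_mill's own z axis and vertical below 0.15 rad and height (world z) of coaster below 0.004 m and angle between coaster's own z axis and vertical below 0.05 rad and linear speed of salt_mill below 0.02 m/s and contact force between the fingers and salt_mill below 0.1 N), for 0.2 s.
2. the divider sits fully down between the guide pins, released (horizontal distance between divider and slot below 0.006 m and z of divider in the frame of slot between -0.003 and 0.004 m and angle between divider's own z axis and vertical below 0.08 rad and angle between the x axis of divider and the x axis of tray, either way round below 0.1 rad and linear speed of divider below 0.02 m/s and contact force between the fingers and divider below 0.1 N), for 0.2 s.
At the end, for the whole second after the job is handed in: Both released and at rest: the mill upright on the coaster (flat on the worktop), within 25 mm of its centre; the divider upright between the pins, in line with the tray's x (either way round), lower edge within 4 mm of the tray floor, centre within 6 mm of the slot point (all of step 1 and all of step 2); the robot touches nothing.
It fails at once if a spice jar or the jigger is moved more than 30 mm or tipped over (distance of any of jar_left, jar_right, jigger from where it was at the start of the episode above 0.03 m or angle between any of jar_left, jar_right, jigger's own z axis and vertical above 0.4 rad).
It fails at once if the salt mill is knocked over (angle between salt_mill's own z axis and vertical above 0.8 rad).
It fails at once if the divider or the salt mill is dropped (falls faster than 0.4 m/s out of the fingers) ((linear speed of divider above 0.4 m/s and contact force between the fingers and divider below 0.1 N) or (linear speed of salt_mill above 0.4 m/s and contact force between the fingers and salt_mill below 0.1 N)).
It fails at once if the divider is forced into the tray or the salt mill pressed on to the coaster (more than 40 N) (contact force between divider and tray above 40 N or contact force between salt_mill and coaster above 40 N).
It also fails if it takes over 69 s, if anything falls off the work surface, if the arm or the gripper's body presses on something with over 40 N, if the wrist force passes 120 N, or if a joint passes its speed limit or range.

## Robot

A 7-joint arm with a two-finger parallel gripper is mounted at the origin on a cart in front of the work surface, level with it; the furniture and walls round the work are solid. World frame = base frame: x ahead of the robot, y to its left, z up, the work surface at z = 0. Lengths are in m, angles in rad, forces in N, time in s.
With the tool pointing down it reaches from about 0.425 to 0.875 m from the base axis. Payload 4.7 kg.
Tool frame: the origin (TCP) lies midway between the tips of the shut fingers; the grasp point (between the pads) lies 19 mm behind it; z points along the fingers, y is the line along which they close (so a half turn about z gives the same grasp; the last joint's range is limited). The gripper opens to 85 mm and grips with 20 to 120 N. Pads are 22 mm wide; open, the fingers measure 114 mm over their backs; the gripper's body (76 mm by 85 mm) begins 54 mm behind the grasp point. The pads swing forward as they close: fully open they stand 13 mm farther back than shut.
Start: joints at [-1.264, 0.321, -0.07, 1.45, 0.023, 1.371, -0.057], TCP at [0.188, 0.622, 0.231] pointing down, gripper open.
Joint ranges: [-2.86, 2.86], [-0.3, 2.09], [-1.38, 1.24], [0.06, 2.45], [-1.56, 4.7], [0.09, 2.05], [-2.69, 2.69]. Speed limits (rad/s): [2.57, 2.57, 3.14, 3.14, 3.14, 3.14, 3.14].

## Interface

Orientations are given as a 3x3 rotation matrix whose columns are the frame's x, y, z axes.
In Python, from bench import env, grab_frame, camera_info gives the robot as it stands (env), with the cameras as plain functions.
- The arm moves only by the shell command python3 jog.py 'ROWS' [OPENING] [FORCE]. ROWS is a JSON object with one list for each field, all of the same length, 1 to 20, a row being the entries at one place: x, y, z (the shift in shares of the most that a row can go, 1 being 50 mm), twist (a turn about the tool's z in normalised numbers (1 is 4 rad)); each row shifts and turns the commanded pose from where the row before left it, along the tool's axes as they then stand; what a row does not reach is not made up. A row lasts 1/10 s, in which the tool goes at most 0.05 m and 0.15 rad, less where a joint would pass 70% of its speed; a pose out of reach is approached as far as the arm can. OPENING is the finger opening in m, set as the command begins (- or left out keeps the last). The fingers move at their own pace and stop on an object; FORCE is the grip in N (left out, the last holds). Time passes only in rows, so rows that do not move let the fingers close. It prints the time, the measured TCP pose, the force, the opening and the grip force at its end. No shift or turn number may pass 1 either way. Input that does not fit is refused with a message, and nothing moves.
- env.sense(): the state, without advancing time (a new reading comes with each control period).
- grab_frame(name): name is "scene" or "top" or "wrist"; returns the picture (400x640x3 uint8, red, green, blue); there is no depth.
- camera_info(name): a dict with "K" (3x3 intrinsics, pixels), "eye" and "rotation" of the camera in the world. Camera axes: x right, y down, z forward; pixel columns grow to the right and rows downward; lengths in m; the calibration is good to about 2 mm. The wrist camera is an equidistant fisheye: a pixel r from the principal point sees the ray r / f radians off the axis. A picture is of the moment at which its call begins: read the wrist's pose just before it. camera_info takes no time and is no camera call; for the wrist camera it gives the pose at the moment of the call.
- env.finish_job(): hands the job in; it is judged then, once.
The state is a dict: "time_s": time; "joints": joint angles; "joint_velocities": joint speeds; "effort": joint torques, N m; "tool_pos": TCP position; "ee_rot": TCP orientation; "contact_force": force on the tool from outside, world axes, zero at the start; "torque": the same for the moment, N m; "grip_width": finger opening in m; "grasp_force": force on a finger pad.
Only numpy, scipy, OpenCV 4.12 (cv2) and the standard library are available. Lean on these libraries where they do the work, as an engineer would, in place of code of your own. Each camera call takes 0.05 s, during which the arm holds its last target. There are 200 camera calls.

## Working session

There is one attempt and no reset: what is moved stays moved. The work goes in short steps, Python scripts to look and compute and a shell command to move; the robot and the scene stay as the last step left them, time stands still between calls to the robot, and variables do not carry over. Pictures are saved under pics/ and viewed, at most 10 in all, crops included, and the job is handed in when it is done.

```bash
ls; mkdir -p pics
python3 - <<'E'
from bench import env, grab_frame, camera_info
import cv2, numpy as np
s=env.sense(); print(s['time_s'],s['tool_pos'],np.round(s['ee_rot'],4).tolist())
for n in ("scene","top"):
    i=camera_info(n); print(n,np.round(i['K'],2).tolist(),np.round(i['eye'],4).tolist(),np.round(i['rotation'],4).tolist())
    cv2.imwrite(f'pics/{n}0.png',grab_frame(n)[:,:,::-1])
i=camera_info('wrist'); print(i)
cv2.imwrite(f'pics/wrist0.png',grab_frame('wrist')[:,:,::-1])
E
```

```text
bench.py
jog.py
pics
0.0 [0.18750797 0.62179666 0.23018129] [[-0.9574, 0.2886, -0.0005], [0.2886, 0.9574, -0.0019], [-0.0001, -0.002, -1.0]]
scene [[399.0, 0.0, 317.26], [0.0, 399.0, 206.04], [0.0, 0.0, 1.0]] [1.0335, -0.5516, 0.7192] [[0.7068, 0.468, -0.5305], [0.7071, -0.4465, 0.5483], [0.0197, -0.7627, -0.6465]]
top [[508.24, 0.0, 323.48], [0.0, 508.24, 204.45], [0.0, 0.0, 1.0]] [0.3665, 0.037, 1.5336] [[-0.0179, -0.9971, 0.0744], [-0.9998, 0.0171, -0.0113], [0.01, -0.0746, -0.9972]]
{'K': array([[309.70691629,   0.        , 318.59268816],
       [  0.        , 309.70691629, 199.75054919],
       [  0.        ,   0.        ,   1.        ]]), 'eye': array([0.11271657, 0.64488085, 0.37235147]), 'rotation': array([[ 0.28886525,  0.9120623 ,  0.29103133],
       [ 0.95736838, -0.27467628, -0.08943566],
       [-0.00163149,  0.30445904, -0.95252403]])}
```

View pics/scene0.png

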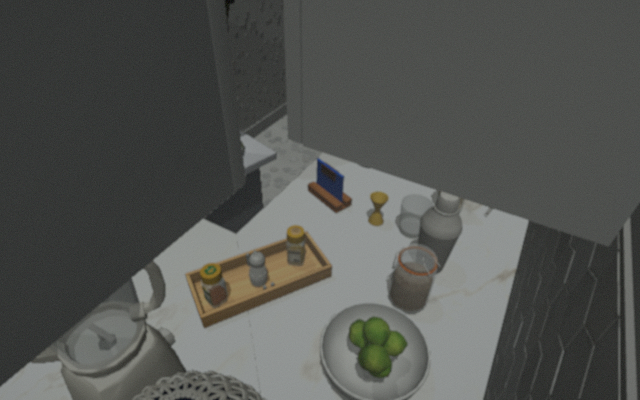

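View pics/top0.png

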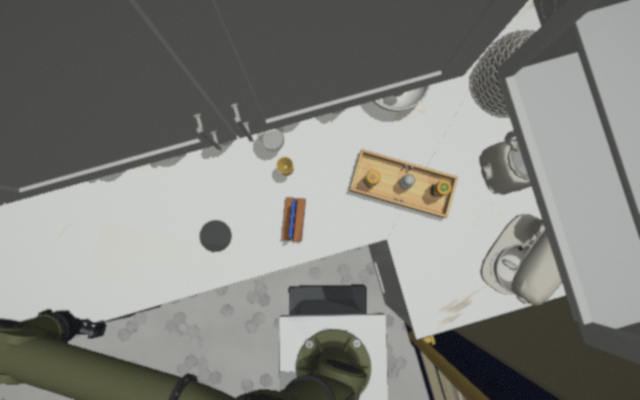

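Scene: tray about (260,278), mill (258,268), divider (330,180), jigger (377,208). Top: coaster (215,235), rest and divider (293,219), jigger (285,166), tray (404,183), mill (407,181), jars (372,179) and (441,188). Next I'll enlarge both views to read accurate pixels.

```bash
cat > h.py <<'E'
import numpy as np, cv2
from bench import env, grab_frame, camera_info
def ray(n,p,info=None):
    i=info or camera_info(n); K=i['K']; x=(p[0]-K[0,2])/K[0,0]; y=(p[1]-K[1,2])/K[1,1]
    if n=='wrist':
        r=np.hypot(x,y); d=np.array([x/r*np.sin(r),y/r*np.sin(r),np.cos(r)]) if r>1e-9 else np.array([0,0,1.])
    else: d=np.array([x,y,1.]); d/=np.linalg.norm(d)
    return np.array(i['eye']),np.array(i['rotation'])@d
def plane(n,p,z,info=None):
    e,d=ray(n,p,info); return e+d*(z-e[2])/d[2]
def tri(rays):
    A=sum(np.eye(3)-np.outer(d,d) for e,d in rays); b=sum((np.eye(3)-np.outer(d,d))@e for e,d in rays)
    X=np.linalg.solve(A,b); return X,[np.linalg.norm(np.cross(X-e,d)) for e,d in rays]
def save(name,img,scale,x0=0,y0=0,x1=640,y1=400):
    cv2.imwrite('pics/'+name,cv2.resize(img[y0:y1,x0:x1],None,fx=scale,fy=scale,interpolation=cv2.INTER_CUBIC))
E
python3 - <<'E'
from h import *
t=cv2.imread('pics/top0.png'); s=cv2.imread('pics/scene0.png')
a=cv2.resize(t[145:265,195:465],None,fx=2.9,fy=2.9,interpolation=cv2.INTER_CUBIC)
b=cv2.resize(s[155:325,180:400],None,fx=2.9,fy=2.9,interpolation=cv2.INTER_CUBIC)[:240*10]
b=cv2.resize(s[155:325,180:400],(310,240),interpolation=cv2.INTER_CUBIC)
cv2.imwrite('pics/topcrop.png',a)
for n,p,z in [('coaster',(215.5,235.5),.007),('mill',(407.5,181),.085),('jl',(372,177),.09),('jr',(442,188),.09),('jig',(285,166),.08),
 ('t1',(362,151),.04),('t2',(457,181),.04),('t3',(446,216),.04),('t4',(350,186),.04)]: print(n,np.round(plane('top',p,z),4))
E
```

```text
coaster [0.3928 0.3443 0.007 ]
mill [ 0.538  -0.2221  0.085 ]
jl [ 0.5506 -0.1197  0.09  ]
jr [ 0.5156 -0.3195  0.09  ]
jig [0.588  0.1294 0.08  ]
t1 [ 0.6353 -0.0974  0.04  ]
t2 [ 0.5409 -0.3771  0.04  ]
t3 [ 0.4376 -0.3407  0.04  ]
t4 [ 0.5313 -0.0594  0.04  ]
```

View pics/topcrop.png

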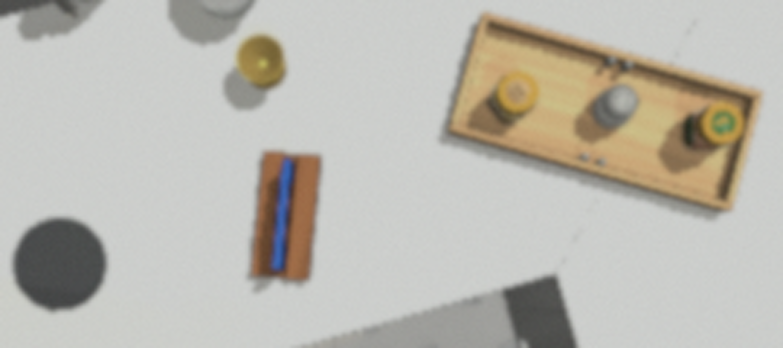

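The crop shows the coaster at (215.7,236), the divider along (288,160)-(277,270) in crop pixels, and the mill's dome at (621,103) with pin pairs at about (617,63) and (592,160). I'll move towards the tray in stages and take wrist pictures at each one.

The manual's scale: shifts go in shares of 50 mm and turns go in shares of 4 rad. Converting my numbers, -0.03 m is -0.6, -0.0014 m is -0.028.

```bash
python3 jog.py '{"x": [-0.6,-0.6,-0.6,-0.6,-0.6,-0.6,-0.6,-0.6,-0.6,-0.6,-0.6,-0.6,-0.6,-0.6,0,0,0],"y": [-0.446,-0.446,-0.446,-0.446,-0.446,-0.446,-0.446,-0.446,-0.446,-0.446,-0.446,-0.446,-0.446,-0.446,0,0,0],"z": [-0.028,-0.028,-0.028,-0.028,-0.028,-0.028,-0.028,-0.028,-0.028,-0.028,-0.028,-0.028,-0.028,-0.028,0,0,0],"twist": [0,0,0,0,0,0,0,0,0,0,0,0,0,0,0,0,0]}'
cat > snap.py <<'E'
import sys,pickle
from h import *
n=sys.argv[1]; i=camera_info('wrist'); f=grab_frame('wrist')[:,:,::-1]
cv2.imwrite(f'pics/{n}.png',f); pickle.dump(i,open(f'pics/{n}.pkl','wb')); s=env.sense(); print(s['time_s'],np.round(s['tool_pos'],4))
E
python3 snap.py w1
python3 jog.py '{"x": [-0.16,-0.16,-0.16,-0.16,-0.16,-0.16,0,0,0],"y": [-0.65,-0.65,-0.65,-0.65,-0.65,-0.65,0,0,0],"z": [0,0,0,0,0,0,0,0,0],"twist": [0,0,0,0,0,0,0,0,0]}'
python3 snap.py w2
python3 jog.py '{"x": [-0.25,-0.25,-0.25,-0.25,0,0,0],"y": [-0.654,-0.654,-0.654,-0.654,0,0,0],"z": [0,0,0,0,0,0,0],"twist": [0,0,0,0,0,0,0]}'
python3 snap.py w3
python3 - <<'E'
import cv2,numpy as np
a=[cv2.imread(f'pics/w{k}.png') for k in (1,2,3)]
cv2.imwrite('pics/w23.png',np.vstack([a[1][50:350],a[2][50:350]]))
E
```

```text
time_s: 1.85
tool_pos: [0.4988, 0.2034, 0.2506]
ee_rot: [[-0.958, 0.287, -0.001], [0.287, 0.958, 0.0], [0.001, 0.0, -1.0]]
contact_force: [-0.4, 0.3, -0.2]
grip_width: 0.0852
grasp_force: 0.0
1.9 [0.4987 0.2037 0.2507]
time_s: 2.8
tool_pos: [0.4892, 0.0038, 0.2508]
ee_rot: [[-0.958, 0.286, -0.0], [0.286, 0.958, 0.001], [0.0, 0.001, -1.0]]
contact_force: [0.2, 0.3, -1.1]
grip_width: 0.0853
grasp_force: 0.0
2.85 [0.4893 0.0038 0.2508]
time_s: 3.55
tool_pos: [0.4998, -0.1359, 0.2507]
ee_rot: [[-0.958, 0.286, -0.0], [0.286, 0.958, 0.001], [0.001, 0.0, -1.0]]
contact_force: [0.1, 0.2, 0.6]
grip_width: 0.0854
grasp_force: 0.0
3.6 [ 0.4998 -0.1359  0.2507]
```

View pics/w23.png

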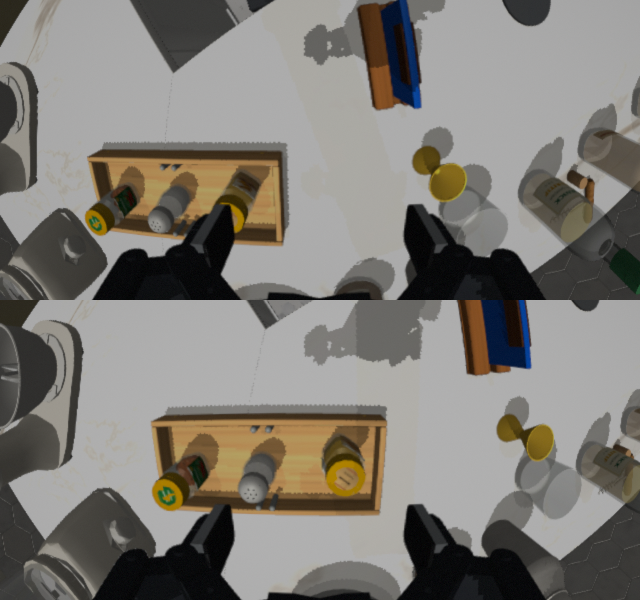

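The upper half (w2) shows the mill's dome at (160,221), the near pins at (166/178,167) and the tray corners. The lower half (w3) shows the dome at (254,489), the near pins at (254/268,429) and the far pins at about (260/275,505), partly hidden.

Run:
```python
from h import *; import pickle
I={k:pickle.load(open(f'pics/w{k}.pkl','rb')) for k in (2,3)}
P={'dome':((160,271),(254,239)),'pinA':((165.5,216.5),(253.5,179)),'pinB':((177.5,216.5),(267.5,179)),
'cNearL':((88,206),(152,172)),'cNearR':((282,202),(386,167)),'cFarR':((284,294),(382,264))}
for n,(a,b) in P.items():
    X,r=tri([ray('wrist',a,I[2]),ray('wrist',b,I[3])]); print(n,np.round(X,4),np.round(r,4))
for n,b,z in [('cNL',(152,172),.04),('cNR',(386,167),.04),('cFL',(169,260.5),.04),('cFR',(382,264),.04),('dome',(254,239),.095),('pA',(253.5,179),.045),('pB',(267.5,179),.045)]: print(n,np.round(plane('wrist',b,z,I[3]),4))
X,r=tri([ray('top',(409.1,180.5)),ray('wrist',(254,239),I[3])]);print('dometop',X,r)
```

```text
dome [ 0.5428 -0.2235  0.0836] [0.0001 0.0001]
pinA [ 0.4884 -0.2154  0.0281] [0.0005 0.0005]
pinB [ 0.4945 -0.1997  0.0236] [0.0006 0.0006]
cNearL [ 0.4347 -0.3443  0.034 ] [0.001 0.001]
cNearR [ 0.5211 -0.0539  0.0157] [0.0018 0.0018]
cFarR [ 0.641  -0.0906  0.0397] [0.0011 0.0011]
cNL [ 0.4354 -0.3403  0.04  ]
cNR [ 0.5167 -0.0576  0.04  ]
cFL [ 0.5587 -0.3738  0.04  ]
cFR [ 0.6421 -0.0906  0.04  ]
dome [ 0.5385 -0.2195  0.095 ]
pA [ 0.485  -0.2107  0.045 ]
pB [ 0.4899 -0.1947  0.045 ]
dometop [ 0.5404469  -0.22439711  0.08681514] [np.float64(0.002346920349539136), np.float64(0.0023469203495390953)]
```

To row units: -0.0234 m is -0.468, -0.0206 m is -0.412.

```bash
python3 jog.py '{"x": [-0.412,-0.412,-0.412,0,0,0],"y": [-0.468,-0.468,-0.468,0,0,0],"z": [0.4,0.4,0.4,0,0,0],"twist": [0,0,0,0,0,0]}'
python3 snap.py w4
python3 -c "
from h import *
save('w4c.png',cv2.imread('pics/w4.png'),2.4,170,110,490,350)"
```

```text
time_s: 4.2
tool_pos: [0.539, -0.2211, 0.1915]
ee_rot: [[-0.958, 0.286, 0.001], [0.286, 0.958, 0.001], [-0.001, 0.001, -1.0]]
contact_force: [0.6, -0.7, 0.7]
grip_width: 0.0854
grasp_force: 0.0
4.25 [ 0.5391 -0.2212  0.1919]
```

View pics/w4c.png

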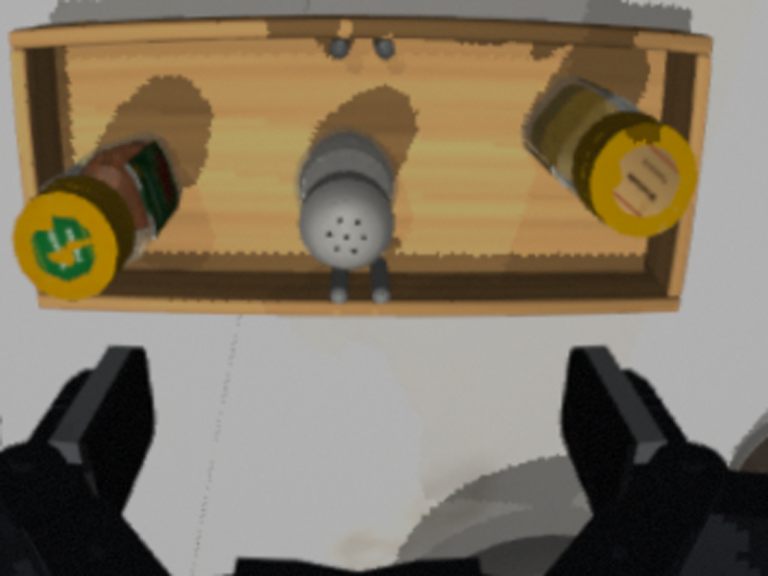

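The crop shows the dome's hole pattern at (347,235), the near pins at (340,47) and (385,47), and the far pins at (339,295) and (381,295). The fingers straddle the mill.

Run:
```python
from h import *; import pickle
i=pickle.load(open('pics/w4.pkl','rb')); i2=pickle.load(open('pics/w2.pkl','rb'));i3=pickle.load(open('pics/w3.pkl','rb'))
f=lambda a,b:(170+a/2.4,110+b/2.4)
print('dome',plane('wrist',f(347,235),.095,i),tri([ray('wrist',f(347,235),i),ray('wrist',(160,271),i2),ray('wrist',(254,239),i3)]))
q=[plane('wrist',f(*p),.045,i) for p in [(340,45),(385,45),(339,294),(381,294)]]
print(np.round(q,4)); print('slot',np.mean(q,0), 'yaw y',np.degrees(np.arctan2(*(q[2]+q[3]-q[0]-q[1])[:2]))) 
for a,b in [(.52,-.2)]: pass
for n,b in [('cNL',(12,33)),('cNR',(712,40)),('cFR',(679,310)),('cFL',(40,308))]: print(n,np.round(plane('wrist',f(*b),.04,i),4))
```

```text
dome [ 0.54298777 -0.22537362  0.095     ] (array([ 0.54582247, -0.22654178,  0.07909408]), [np.float64(0.00237132759146616), np.float64(0.0013989488777569879), np.float64(0.0016530090876873125)])
[[ 0.4846 -0.2111  0.045 ]
 [ 0.4895 -0.1945  0.045 ]
 [ 0.5839 -0.2419  0.045 ]
 [ 0.589  -0.2249  0.045 ]]
slot [ 0.53676456 -0.21809164  0.045     ] yaw y 107.10521813391357
cNL [ 0.4354 -0.341   0.04  ]
cNR [ 0.5225 -0.0585  0.04  ]
cFR [ 0.6416 -0.0945  0.04  ]
cFL [ 0.5552 -0.3788  0.04  ]
```

To row units: 0.025 m is 0.5, -0.004 m is -0.08.

```bash
python3 jog.py '{"x": [-0.08,0,0,0,0,0,0,0,0,0,0],"y": [-0.06,0,0,0,0,0,0,0,0,0,0],"z": [0.2,0.5,0.5,0.5,0.5,0.4,0.3,0.13,0,0,0],"twist": [0,0,0,0,0,0,0,0,0,0,0]}' && python3 jog.py '{"x": [0,0,0,0,0,0,0,0],"y": [0,0,0,0,0,0,0,0],"z": [0,0,0,0,0,0,0,0],"twist": [0,0,0,0,0,0,0,0]}' 0 25
```

```text
time_s: 5.35
tool_pos: [0.5422, -0.2274, 0.0406]
ee_rot: [[-0.957, 0.289, 0.002], [0.289, 0.957, -0.0], [-0.002, 0.0, -1.0]]
contact_force: [0.6, 0.8, 0.6]
grip_width: 0.0853
grasp_force: 0.0
time_s: 6.15
tool_pos: [0.5416, -0.2271, 0.0399]
ee_rot: [[-0.957, 0.289, 0.001], [0.289, 0.957, 0.0], [-0.001, 0.0, -1.0]]
contact_force: [-1.0, 1.0, 6.3]
grip_width: 0.0385
grasp_force: 25.2
```

```bash
python3 snap.py w5; python3 -c "
from h import *
a=cv2.imread('pics/w5.png')[110:350,170:490]; b=grab_frame('scene')[205:325,180:340,::-1]
cv2.imwrite('pics/w5c.png',np.hstack([cv2.resize(a,(400,300)),cv2.resize(b,(400,300))]))"
```

```text
6.2 [ 0.5416 -0.2271  0.0399]
```

View pics/w5c.png

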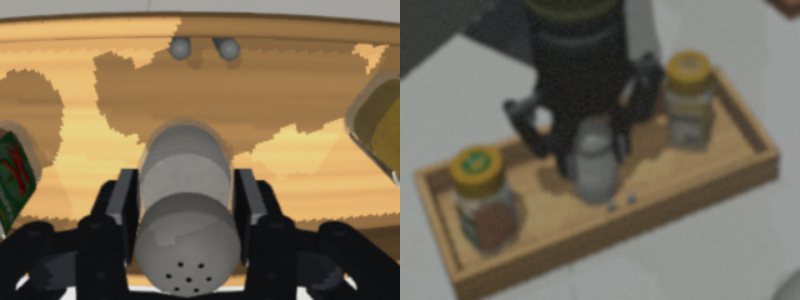

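The left picture shows the pads on the glass body with the dome's holes at (187,272). The right one shows the mill still upright. I'll check the mill's offset from the pads.

Run:
```python
from h import *; import pickle
i=pickle.load(open('pics/w5.pkl','rb')); R=env.sense()['ee_rot'];t=env.sense()['tool_pos']
f=lambda a,b:(170+a/1.25,110+b/1.25)
for n,p,z in [('apex',(187,272),.095),('apex',(187,265),.095),('bodyfoot near edge',(184,122),.006)]:
    X=plane('wrist',f(*p),z,i); print(n,X,'tool',np.array(R).T@(X-t))
# expected pixel of on-axis apex
for x in (0,-.005,-.01,-.015):
    X=np.array(t)+np.array(R)@np.array([x,0,-.055]); d=np.array(i['rotation']).T@(X-i['eye']); th=np.arctan2(np.hypot(d[0],d[1]),d[2]); r=np.hypot(d[0],d[1]); px=i['K'][:2,2]+i['K'][0,0]*th*d[:2]/r; print(x,(px-[170,110])*1.25)
```

```text
apex [ 0.54018833 -0.22607203  0.095     ] tool [ 0.00164097  0.00057095 -0.05506261]
apex [ 0.53755388 -0.22528217  0.095     ] tool [ 0.00439128  0.00056691 -0.0550641 ]
bodyfoot near edge [ 0.5251382  -0.22273952  0.006     ] tool [ 0.01706057 -0.00062238  0.03392854]
0 [185.04491382 275.93746878]
-0.005 [185.06604959 287.89195862]
-0.01 [185.08659261 299.17988237]
-0.015 [185.10651718 309.83781842]
```

The mill is centred in the grip. Next I lift it and watch the force and grip.

To row units: -0.03 m is -0.6, -0.025 m is -0.5.

```bash
python3 jog.py '{"x": [0,0,0,0,0,0,0,0,0,0],"y": [0,0,0,0,0,0,0,0,0,0],"z": [-0.1,-0.2,-0.4,-0.5,-0.5,-0.6,-0.6,-0.5,0,0],"twist": [0,0,0,0,0,0,0,0,0,0]}'; python3 snap.py w6
python3 - <<'E'
from h import *
s=env.sense(); t=np.array(s['tool_pos']); R=np.array(s['ee_rot'])
for n,p in [('coaster',plane('top',(215.6,235.8),.007)[:2])]:
    for a,b in [(t[:2],[.5,.1]),([.5,.1],p)]: print(n,p,R[:2,:2].T@(np.array(b)-a))
E
```

```text
time_s: 7.25
tool_pos: [0.5413, -0.2272, 0.2097]
ee_rot: [[-0.957, 0.289, 0.001], [0.289, 0.957, 0.0], [-0.001, 0.0, -1.0]]
contact_force: [0.1, 0.1, -1.3]
grip_width: 0.0386
grasp_force: 25.1
7.3 [ 0.5408 -0.2268  0.2086]
coaster [0.39191531 0.34403882] [0.13336634 0.30112313]
coaster [0.39191531 0.34403882] [0.17392096 0.20245662]
```

The mill is held: the force of -1.3 N is about its weight. I'll refine the coaster from the top and w1 pictures, then transport.

```bash
python3 - <<'E'
from h import *; import pickle
i=pickle.load(open('pics/w1.pkl','rb'))
def blob(im,p,w):
    x0,y0=int(p[0]-w),int(p[1]-w); x0=max(x0,0);y0=max(y0,0); g=cv2.cvtColor(im,cv2.COLOR_BGR2GRAY)[y0:y0+2*w,x0:x0+2*w]
    n,l,s,c=cv2.connectedComponentsWithStats((g<85).astype(np.uint8)); k=1+np.argmax(s[1:,4]); return c[k]+[x0,y0],s[k]
c,s=blob(cv2.imread('pics/top0.png'),(215,236),22); print(c,s,plane('top',c,.007))
X=np.array([.392,.344,.007]); d=np.array(i['rotation']).T@(X-i['eye']); r=np.hypot(d[0],d[1]); px=i['K'][:2,2]+i['K'][0,0]*np.arctan2(r,d[2])*d[:2]/r; print(px)
c2,s2=blob(cv2.imread('pics/w1.png'),px,60); print(c2,s2,plane('wrist',c2,.007,i)); print(tri([ray('top',c),ray('wrist',c2,i)]))
E
python3 jog.py '{"x": [0.296,0.296,0.296,0.296,0.296,0.296,0.296,0.296,0.296,0.434,0.434,0.434,0.434,0.434,0.434,0.434,0,0,0],"y": [0.67,0.67,0.67,0.67,0.67,0.67,0.67,0.67,0.67,0.506,0.506,0.506,0.506,0.506,0.506,0.506,0,0,0],"z": [0,0,0,0,0,0,0,0,0,0,0,0,0,0,0,0,0,0,0],"twist": [0,0,0,0,0,0,0,0,0,0,0,0,0,0,0,0,0,0,0]}'; python3 snap.py w7
```

```text
[215.07898659 235.82563338] [  8   8  29  29 671] [0.39186635 0.34559433 0.007     ]
[401.87692637  56.29377916]
[401.7832618   57.22412971] [  25   21   73   74 4194] [0.39313948 0.3435304  0.007     ]
(array([ 0.39196895,  0.3488089 , -0.00975181]), [np.float64(0.0002430394937082696), np.float64(0.0002430394937081167)])
time_s: 9.2
tool_pos: [0.4067, 0.312, 0.2084]
ee_rot: [[-0.957, 0.29, -0.001], [0.29, 0.957, -0.002], [0.0, -0.002, -1.0]]
contact_force: [-0.6, -0.4, -2.0]
grip_width: 0.0382
grasp_force: 25.1
9.25 [0.407  0.3119 0.2087]
```

To row units: 0.03 m is 0.6, 0.027 m is 0.54.

```bash
python3 jog.py '{"x": [0.462,0,0,0,0,0,0,0,0,0,0],"y": [0.54,0,0,0,0,0,0,0,0,0,0],"z": [0,0.5,0.6,0.6,0.6,0.4,0.3,0.16,0,0,0],"twist": [0,0,0,0,0,0,0,0,0,0,0]}'; python3 jog.py '{"x": [0,0,0,0,0],"y": [0,0,0,0,0],"z": [0.02,0.02,0.02,0,0],"twist": [0,0,0,0,0]}'
```

```text
time_s: 10.35
tool_pos: [0.393, 0.3464, 0.0525]
ee_rot: [[-0.957, 0.289, 0.001], [0.289, 0.957, 0.002], [-0.001, 0.002, -1.0]]
contact_force: [0.3, 0.2, -0.4]
grip_width: 0.0387
grasp_force: 25.2
time_s: 10.85
tool_pos: [0.3921, 0.3459, 0.0484]
ee_rot: [[-0.957, 0.289, 0.0], [0.289, 0.957, -0.0], [-0.0, -0.0, -1.0]]
contact_force: [0.3, -0.5, -0.4]
grip_width: 0.0386
grasp_force: 25.2
```

To row units: 0.001 m is 0.02.

```bash
python3 jog.py '{"x": [0,0,0,0,0,0,0],"y": [0,0,0,0,0,0,0],"z": [0.02,0.02,0.02,0.02,0.02,0,0],"twist": [0,0,0,0,0,0,0]}';  python3 jog.py '{"x": [0,0,0,0],"y": [0,0,0,0],"z": [0.02,0.02,0,0],"twist": [0,0,0,0]}'
```

```text
time_s: 11.55
tool_pos: [0.3922, 0.3459, 0.0434]
ee_rot: [[-0.957, 0.289, -0.0], [0.289, 0.957, -0.0], [0.0, -0.0, -1.0]]
contact_force: [0.1, -0.7, 0.2]
grip_width: 0.0386
grasp_force: 25.2
time_s: 11.95
tool_pos: [0.3922, 0.3459, 0.0414]
ee_rot: [[-0.957, 0.289, 0.0], [0.289, 0.957, 0.0], [-0.0, 0.0, -1.0]]
contact_force: [-0.5, 0.6, -0.3]
grip_width: 0.0388
grasp_force: 25.2
```

To row units: 0.0007 m is 0.014.

```bash
python3 jog.py '{"x": [0,0,0],"y": [0,0,0],"z": [0.014,0,0],"twist": [0,0,0]}';  python3 jog.py '{"x": [0,0,0],"y": [0,0,0],"z": [0.014,0,0],"twist": [0,0,0]}'; python3 jog.py '{"x": [0,0,0],"y": [0,0,0],"z": [0.014,0,0],"twist": [0,0,0]}'
```

```text
time_s: 12.25
tool_pos: [0.3922, 0.3461, 0.041]
ee_rot: [[-0.957, 0.289, 0.0], [0.289, 0.957, 0.0], [-0.0, 0.0, -1.0]]
contact_force: [-0.9, -0.8, 0.9]
grip_width: 0.0387
grasp_force: 25.5
time_s: 12.55
tool_pos: [0.3923, 0.3461, 0.0409]
ee_rot: [[-0.957, 0.289, 0.0], [0.289, 0.957, 0.0], [0.0, 0.0, -1.0]]
contact_force: [-1.8, -1.6, 7.4]
grip_width: 0.0387
grasp_force: 26.3
time_s: 12.85
tool_pos: [0.3923, 0.3461, 0.0408]
ee_rot: [[-0.957, 0.289, -0.0], [0.289, 0.957, 0.0], [0.0, 0.0, -1.0]]
contact_force: [-3.7, -3.4, 11.1]
grip_width: 0.0384
grasp_force: 27.0
```

Contact at TCP z of about 0.041. I'll back off slightly, release and rise.

To row units: -0.001 m is -0.02.

```bash
python3 jog.py '{"x": [0,0],"y": [0,0],"z": [-0.02,0],"twist": [0,0]}'; python3 jog.py '{"x": [0,0,0,0,0,0],"y": [0,0,0,0,0,0],"z": [0,0,0,0,0,0],"twist": [0,0,0,0,0,0]}' 0.085; python3 jog.py '{"x": [0,0,0,0,0,0,0,0,0,0],"y": [0,0,0,0,0,0,0,0,0,0],"z": [-0.2,-0.4,-0.6,-0.6,-0.6,-0.6,-0.6,0,0,0],"twist": [0,0,0,0,0,0,0,0,0,0]}'
python3 snap.py w8
python3 - <<'E'
import cv2,numpy as np; from h import *
t=grab_frame('top')[:,:,::-1]; w=cv2.imread('pics/w8.png')
cv2.imwrite('pics/chk.png',np.vstack([cv2.resize(w[40:360],(640,320)),cv2.resize(t[145:265,195:435],(560,280))[:, :].copy() if 0 else np.pad(cv2.resize(t[145:265,195:435],(560,280)),((0,0),(0,80),(0,0)))]))
E
```

```text
time_s: 13.05
tool_pos: [0.3924, 0.3462, 0.0409]
ee_rot: [[-0.957, 0.289, 0.0], [0.289, 0.957, 0.001], [-0.0, 0.001, -1.0]]
contact_force: [-2.2, -1.9, 5.9]
grip_width: 0.0387
grasp_force: 26.2
time_s: 13.65
tool_pos: [0.3922, 0.3459, 0.0403]
ee_rot: [[-0.957, 0.289, -0.0], [0.289, 0.957, 0.0], [0.0, 0.0, -1.0]]
contact_force: [0.3, 0.2, 0.1]
grip_width: 0.0848
grasp_force: 0.0
time_s: 14.65
tool_pos: [0.3917, 0.3455, 0.2196]
ee_rot: [[-0.957, 0.289, -0.001], [0.289, 0.957, -0.001], [0.001, -0.001, -1.0]]
contact_force: [0.4, -0.2, -0.8]
grip_width: 0.0853
grasp_force: 0.0
14.7 [0.3916 0.3454 0.2193]
```

View pics/chk.png

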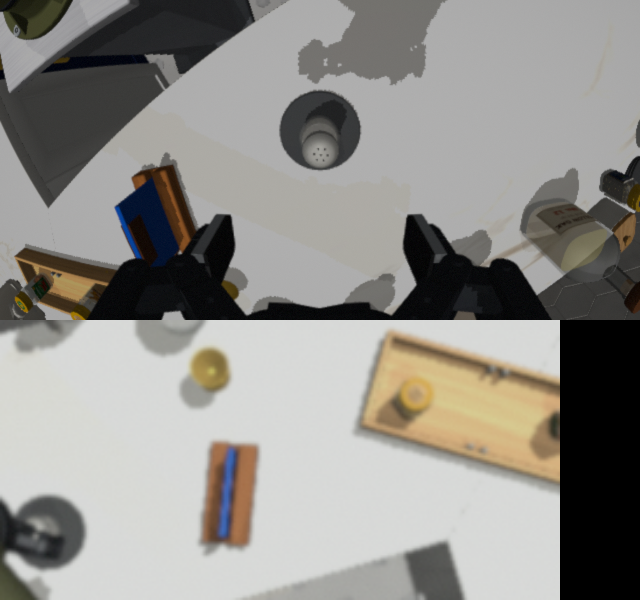

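The mill stands upright, centred on the coaster (dome at (320,152), disc centre at (320,130)). The divider is at (150,215) in the wrist view. Now I'll get the divider's pose from the top view.

Run:
```python
from h import *
t=cv2.imread('pics/top0.png').astype(int)
m=((t[...,0]-t[...,2]>50)).astype(np.uint8); m[:, :270]=0; m[:,320:]=0; m[:180]=0; m[260:]=0
ys,xs=np.nonzero(m); print(len(xs)); r=cv2.minAreaRect(np.c_[xs,ys].astype(np.float32)); print(r)
vx,vy,x0,y0=cv2.fitLine(np.c_[xs,ys].astype(np.float32),cv2.DIST_L2,0,.01,.01).ravel(); c=np.array([x0,y0]);v=np.array([vx,vy])
a,b=plane('top',c-v*15,.105),plane('top',c+v*15,.105); d=(b-a)/np.linalg.norm(b-a); print('centre',plane('top',c,.105),'dir',d, np.degrees(np.arctan2(d[1],d[0])))
f=lambda a,b:(195+a/2.9,145+b/2.9)
q=[plane('top',f(*p),.026) for p in [(264,153),(321,155),(308,282),(251,277)]]; print('rest',np.round(q,4),np.mean(q,0),np.degrees(np.arctan2(*(q[0]+q[1]-q[2]-q[3])[1::-1])))
```

```text
122
((292.0, 218.5), (3.4826302528381348, 37.21438980102539), 5.7105937004089355)
centre [0.43430126 0.11021234 0.105     ] dir [ 0.99348775 -0.11393899  0.        ] -6.542431525960844
rest [[0.5009 0.1309 0.026 ]
 [0.4978 0.0725 0.026 ]
 [0.3681 0.0877 0.026 ]
 [0.3742 0.1457 0.026 ]] [0.43525998 0.10917951 0.026     ] -6.684276439647881
```

To row units: -0.0304 m is -0.608, -0.0156 m is -0.312, -0.089 rad / 4 = -0.0223.

```bash
python3 jog.py '{"x": [-0.312,-0.312,-0.312,-0.312,-0.312,-0.312,-0.312,0,0,0,0,0],"y": [-0.608,-0.608,-0.608,-0.608,-0.608,-0.608,-0.608,0,0,0,0,0],"z": [0,0,0,0,0,0,0,0,0,0,0,0],"twist": [0,0,0,0,0,0,0,-0.0223,-0.0223,0,0,0]}'; python3 snap.py w9;  python3 -c "
from h import *
save('w9c.png',cv2.imread('pics/w9.png'),2.4,170,60,490,300)"
```

```text
time_s: 15.95
tool_pos: [0.4351, 0.1108, 0.22]
ee_rot: [[-0.993, 0.115, -0.001], [0.115, 0.993, -0.0], [0.0, -0.0, -1.0]]
contact_force: [-0.1, 0.8, -0.5]
grip_width: 0.0852
grasp_force: 0.0
16.0 [0.4351 0.1109 0.2201]
```

View pics/w9c.png

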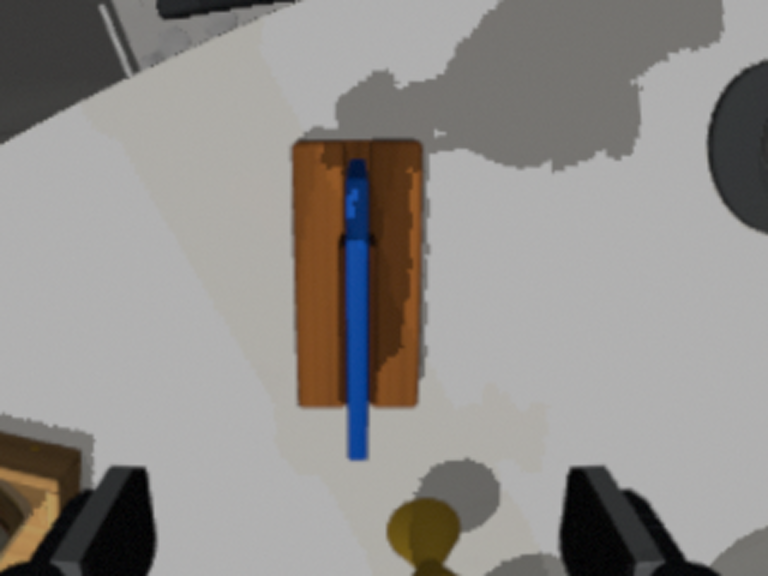

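The view shows the divider's upper edge running from (357,178) to (358,459) in the crop, well aligned with the tool and midway between the fingers. I'll work out the fine correction and the height.

Run:
```python
from h import *; import pickle
i=pickle.load(open('pics/w9.pkl','rb')); s=env.sense(); R=np.array(s['ee_rot']);t=np.array(s['tool_pos'])
f=lambda a,b:(170+a/2.4,60+b/2.4)
q=[plane('wrist',f(*p),.106,i) for p in [(357.5,179),(358,459)]]; m=np.mean(q,0)
print(np.round(q,4),np.linalg.norm(q[1]-q[0]),m,'tool',R.T@(m-t),'ang',np.degrees(np.arctan2(*(q[1]-q[0])[1::-1])),np.degrees(np.arctan2(R[1,1],R[0,1])))
for h in (.095,.1,.106,.11):
    q=[plane('wrist',f(*p),h,i) for p in [(357.5,179),(358,459)]]; print(h,np.linalg.norm(q[1]-q[0]))
```

```text
[[0.3826 0.1175 0.106 ]
 [0.4884 0.1054 0.106 ]] 0.10644037832060978 [0.43551638 0.1114387  0.106     ] tool [-0.00035783  0.00063134  0.11406855] ang -6.519171019825207 83.39408978196529
0.095 0.11101291730393929
0.1 0.10893449049333499
0.106 0.10644037832060978
0.11 0.10477763687212635
```

To row units: 0.03 m is 0.6, 0.005 m is 0.1.

```bash
python3 jog.py '{"x": [0,0,0,0,0,0,0,0,0],"y": [0.012,0,0,0,0,0,0,0,0],"z": [0.6,0.6,0.6,0.5,0.36,0.2,0.1,0,0],"twist": [0,0,0,0,0,0,0,0,0]}' 0.05; python3 jog.py '{"x": [0,0,0,0,0,0],"y": [0,0,0,0,0,0],"z": [0,0,0,0,0,0],"twist": [0,0,0,0,0,0]}' 0 40;  python3 jog.py '{"x": [0,0,0,0,0,0,0,0,0,0],"y": [0,0,0,0,0,0,0,0,0,0],"z": [-0.06,-0.12,-0.2,-0.3,-0.4,-0.6,-0.6,-0.32,0,0],"twist": [0,0,0,0,0,0,0,0,0,0]}'
```

```text
time_s: 16.9
tool_pos: [0.4361, 0.1116, 0.0731]
ee_rot: [[-0.993, 0.115, 0.001], [0.115, 0.993, 0.001], [-0.001, 0.001, -1.0]]
contact_force: [0.0, -0.4, 0.3]
grip_width: 0.0498
grasp_force: 0.0
time_s: 17.5
tool_pos: [0.4359, 0.1114, 0.073]
ee_rot: [[-0.993, 0.115, 0.001], [0.115, 0.993, 0.0], [-0.001, 0.001, -1.0]]
contact_force: [-0.6, -0.3, 4.6]
grip_width: 0.0138
grasp_force: 40.0
time_s: 18.5
tool_pos: [0.4351, 0.1113, 0.2022]
ee_rot: [[-0.993, 0.114, 0.0], [0.114, 0.993, 0.0], [-0.0, 0.0, -1.0]]
contact_force: [0.0, -0.7, -1.6]
grip_width: 0.0137
grasp_force: 39.1
```

The divider is held. Now I turn back to the tray's yaw and carry it over.

To row units: -0.0286 m is -0.572, -0.0193 m is -0.386, 0.09 rad / 4 = 0.0225.

```bash
python3 jog.py '{"x": [0,0,-0.386,-0.386,-0.386,-0.386,-0.386,-0.386,-0.386,-0.386,-0.386,-0.386,0,0,0,0,0,0,0],"y": [0,0,-0.572,-0.572,-0.572,-0.572,-0.572,-0.572,-0.572,-0.572,-0.572,-0.572,0,0,0,0,0,0,0],"z": [0,0,0,0,0,0,0,0,0,0,0,0,0.2,0.4,0.4,0.2,0,0,0],"twist": [0.0225,0.0225,0,0,0,0,0,0,0,0,0,0,0,0,0,0,0,0,0]}'; python3 snap.py w10; python3 -c "
from h import *
save('w10c.png',cv2.imread('pics/w10.png'),2.4,170,80,490,320)"
```

```text
time_s: 20.4
tool_pos: [0.5376, -0.2186, 0.1432]
ee_rot: [[-0.957, 0.29, 0.002], [0.29, 0.957, -0.0], [-0.002, 0.0, -1.0]]
contact_force: [-0.5, -0.3, -2.3]
grip_width: 0.0136
grasp_force: 39.4
20.45 [ 0.5376 -0.2186  0.1433]
```

View pics/w10c.png

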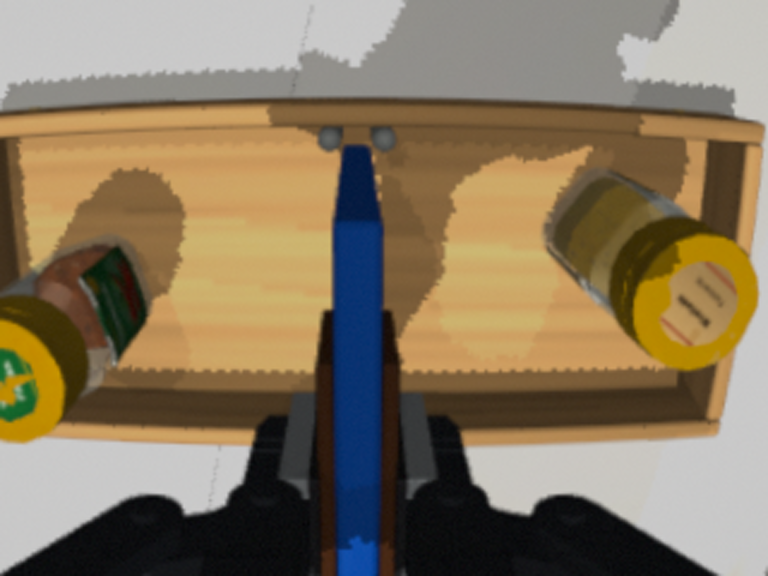

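The near pins are at (329.5,138) and (384,138), midpoint 356.8. The divider's lower edge is at (356,148), in line with them. I'll check the offsets numerically.

Run:
```python
from h import *; import pickle
i=pickle.load(open('pics/w10.pkl','rb')); s=env.sense(); R=np.array(s['ee_rot']);t=np.array(s['tool_pos'])
f=lambda a,b:(170+a/2.4,80+b/2.4)
for n,p,z in [('pinA',(329.5,136),.045),('pinB',(384,136),.045),('botL',(343,148),.0765),('botR',(370,148),.0765),('topL',(332,222),.1765),('topR',(384,222),.1765),
 ('NR',(765,124),.04),('FR',(718,436),.04)]:
    print(n,np.round(R.T@(plane('wrist',f(*p),z,i)-t),4))
s4=np.array([.53676,-.21809,.045]); print('slot w4 in tool',R.T@(s4-t))
```

```text
pinA [ 0.0529 -0.0085  0.0982]
pinB [0.0529 0.0091 0.0982]
botL [ 0.0528 -0.0036  0.0667]
botR [0.0528 0.004  0.0667]
topL [ 0.0538 -0.0035 -0.0333]
topR [ 0.0538  0.0043 -0.0333]
NR [0.0624 0.149  0.1033]
FR [-0.0643  0.1489  0.1035]
slot w4 in tool [0.00113239 0.00021496 0.09833815]
```

To row units: 0.01 m is 0.2, 0.001 m is 0.02.

```bash
python3 jog.py '{"x": [0.02,0,0,0,0,0,0,0,0,0],"y": [0,0,0,0,0,0,0,0,0,0],"z": [0.2,0.2,0.1,0.06,0.04,0.04,0.04,0.04,0,0],"twist": [0,0,0,0,0,0,0,0,0,0]}'
```

```text
time_s: 21.45
tool_pos: [0.5362, -0.2182, 0.1064]
ee_rot: [[-0.957, 0.29, 0.0], [0.29, 0.957, -0.0], [-0.0, 0.0, -1.0]]
contact_force: [0.7, -0.5, -2.2]
grip_width: 0.0133
grasp_force: 39.4
```

```bash
python3 jog.py '{"x": [0,0,0,0],"y": [0,0,0,0],"z": [0.04,0.04,0,0],"twist": [0,0,0,0]}'
```

```text
time_s: 21.85
tool_pos: [0.5362, -0.2182, 0.1023]
ee_rot: [[-0.957, 0.29, 0.0], [0.29, 0.957, -0.0], [-0.0, 0.0, -1.0]]
contact_force: [1.7, -0.7, -1.6]
grip_width: 0.0131
grasp_force: 39.4
```

It's in the gaps (lower edge at about 0.036) with no resistance. I'll keep going down.

To row units: 0.002 m is 0.04.

```bash
python3 jog.py '{"x": [0,0,0,0,0,0,0,0],"y": [0,0,0,0,0,0,0,0],"z": [0.04,0.04,0.04,0.04,0.04,0.04,0,0],"twist": [0,0,0,0,0,0,0,0]}'; python3 jog.py '{"x": [0,0,0,0,0,0,0,0,0],"y": [0,0,0,0,0,0,0,0,0],"z": [0.04,0.04,0.04,0.04,0.04,0.04,0.04,0,0],"twist": [0,0,0,0,0,0,0,0,0]}'
```

```text
time_s: 22.65
tool_pos: [0.5361, -0.2181, 0.0901]
ee_rot: [[-0.957, 0.291, 0.0], [0.291, 0.957, -0.0], [-0.0, -0.0, -1.0]]
contact_force: [1.5, -0.5, -2.4]
grip_width: 0.0135
grasp_force: 39.3
time_s: 23.55
tool_pos: [0.5361, -0.2182, 0.0761]
ee_rot: [[-0.957, 0.291, 0.0], [0.291, 0.957, -0.0], [-0.0, -0.0, -1.0]]
contact_force: [3.6, -1.9, -2.7]
grip_width: 0.0135
grasp_force: 39.3
```

To row units: 0.001 m is 0.02, -0.0006 m is -0.012.

```bash
python3 jog.py '{"x": [-0.012,0,0,0],"y": [0,0,0,0],"z": [0.02,0.02,0,0],"twist": [0,0,0,0]}'; python3 jog.py '{"x": [0,0,0],"y": [0,0,0],"z": [0.014,0,0],"twist": [0,0,0]}'; python3 jog.py '{"x": [0,0,0],"y": [0,0,0],"z": [0.014,0,0],"twist": [0,0,0]}'
```

```text
time_s: 23.95
tool_pos: [0.5363, -0.2182, 0.0741]
ee_rot: [[-0.957, 0.291, -0.001], [0.291, 0.957, 0.0], [0.001, 0.0, -1.0]]
contact_force: [1.8, -0.3, -1.1]
grip_width: 0.0137
grasp_force: 39.5
time_s: 24.25
tool_pos: [0.5363, -0.2182, 0.0734]
ee_rot: [[-0.957, 0.29, -0.001], [0.29, 0.957, 0.0], [0.001, 0.0, -1.0]]
contact_force: [0.9, -0.9, -1.7]
grip_width: 0.0135
grasp_force: 39.5
time_s: 24.55
tool_pos: [0.5363, -0.2183, 0.073]
ee_rot: [[-0.957, 0.291, -0.001], [0.291, 0.957, 0.0], [0.001, 0.0, -1.0]]
contact_force: [-1.6, 0.8, 2.0]
grip_width: 0.0136
grasp_force: 39.8
```

It's seated (force went from -1.7 to +2.0 N at z 0.073, matching the rest's floor height). Release and look.

The manual's scale: shifts go in shares of 50 mm and turns go in shares of 4 rad. Converting my numbers, -0.03 m is -0.6, -0.02 m is -0.4.

```bash
python3 jog.py '{"x": [0,0,0,0,0],"y": [0,0,0,0,0],"z": [0,0,0,0,0],"twist": [0,0,0,0,0]}' 0.045; python3 jog.py '{"x": [0,0,0,0,0,0,0,0,0,0],"y": [0,0,0,0,0,0,0,0,0,0],"z": [-0.1,-0.2,-0.4,-0.6,-0.6,-0.6,-0.4,0,0,0],"twist": [0,0,0,0,0,0,0,0,0,0]}'; python3 snap.py w11
python3 - <<'E'
from h import *
a=cv2.imread('pics/w11.png')[80:320,170:490]; b=grab_frame('scene')[150:330,170:410,::-1]
cv2.imwrite('pics/fin.png',np.hstack([cv2.resize(a,(400,300)),cv2.resize(b,(400,300))]))
E
```

```text
time_s: 25.05
tool_pos: [0.5366, -0.2183, 0.0729]
ee_rot: [[-0.957, 0.291, 0.0], [0.291, 0.957, 0.0], [0.0, 0.0, -1.0]]
contact_force: [0.6, -0.3, -0.3]
grip_width: 0.0447
grasp_force: 0.0
time_s: 26.05
tool_pos: [0.5359, -0.2179, 0.2169]
ee_rot: [[-0.957, 0.29, -0.002], [0.29, 0.957, 0.001], [0.002, 0.0, -1.0]]
contact_force: [-1.4, 0.8, -0.3]
grip_width: 0.045
grasp_force: 0.0
26.1 [ 0.5359 -0.218   0.2167]
```

View pics/fin.png

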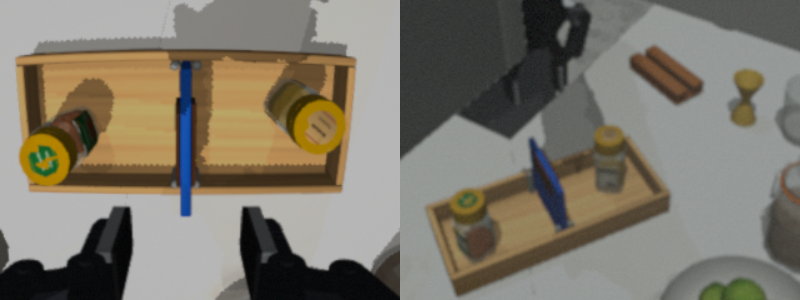

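The divider stands upright between both pin pairs (line from (187,62) to (186,215)), and the jars and jigger stand where they were. Handing in.

```bash
python3 -c "
from bench import env, grab_frame, camera_info
print(env.finish_job())"
```

```text
the job is handed in; nothing more can be done
None
```

The salt mill stands upright on the slate coaster and the divider is seated between the guide pins on the tray floor, both released; I handed the job in at about 26 s of the 69 s, and no verdict was returned.

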